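# Next antenna onto the absorber

### The arm

A 6-joint arm with a two-finger parallel gripper is mounted at the origin on a cart in front of the work surface, level with it; the furniture and walls round the work are solid. World frame = base frame: x ahead of the robot, y to its left, z up, the work surface at z = 0. Lengths are in mm, angles in rad, forces in N, time in s.
With the tool pointing down it reaches from about 325 to 900 mm from the base axis. Payload 3.5 kg.
Tool frame: the origin (TCP) lies at the very end of the fingers, on their centre line; the grasp point (between the pads) lies 19 mm behind it; z points along the fingers, y is the line along which they close (so a half turn about z gives the same grasp; the last joint's range is limited). The gripper opens to 85 mm and grips with 20 to 120 N. Pads are 22 mm wide; open, the fingers measure 114 mm over their backs; the gripper's body (76 mm by 85 mm) begins 54 mm behind the grasp point. The pads swing forward as they close: fully open they stand 13 mm farther back than shut.
Start: joints at [-1.316, 0.276, -0.026, 1.268, 0, 1.467], TCP at [218.872, -585.42, 231.313] pointing down, gripper open.
Joint ranges: [-3.12, 3.12], [-0.85, 1.88], [-1.08, 1.24], [-1.95, 2.15], [-1.57, 1.53], [-3.14, 3.14]. Speed limits (rad/s): [2.57, 2.57, 3.14, 3.14, 3.14, 3.14].

### API

Orientations are given as a unit quaternion [w, x, y, z].
In Python, from rig import telemetry, get_image, get_calibration, ticket gives the robot as it stands.
- The arm moves only by the shell command python3 -m crank 'ROWS' [OPENING]. ROWS is a JSON list of rows, 1 to 10 of them, each of 6 numbers: dx, dy, dz in mm, then a rotation vector rx, ry, rz in rad; each row shifts and turns the commanded pose from where the row before left it, along the tool's axes as they then stand; what a row does not reach is not made up. A row lasts 1/12 s, in which the tool goes at most 41.7 mm and 0.125 rad, less where a joint would pass 70% of its speed; a pose out of reach is approached as far as the arm can. OPENING is the finger opening in mm, set as the command begins (- or left out keeps the last). The fingers move at their own pace and stop on an object; the grip force is fixed at half the most. Time passes only in rows, so rows that do not move let the fingers close. It prints the time, the measured TCP pose, the force, the opening and the grip force at its end.
- telemetry.observe(): the state, without advancing time (a new reading comes with each control period).
- get_image(name): name is "scene" or "side" or "wrist"; returns the picture (400x640x3 uint8, blue, green, red); there is no depth.
- get_calibration(name): a dict with "intrinsics" (3x3 intrinsics, pixels), "R" (3x3) and "t" (3): a world point X has camera coordinates R X + t; the wrist camera has in their place "hand_eye" (4x4, takes a point from camera to tool coordinates, whose origin is the TCP and whose axes are the flange's). Camera axes: x right, y down, z forward; pixel columns grow to the right and rows downward; lengths in mm; the calibration is good to about 2 mm. A picture is of the moment at which its call begins: read the wrist's pose just before it. get_calibration takes no time and is no camera call.
- ticket.finish_job(): hands the job in; it is judged then, once.
The state is a dict: "clock": time; "joint_positions": joint angles; "dq": joint speeds; "effort": joint torques, N m; "tool_pos": TCP position; "ee_rot": TCP orientation; "contact_force": force on the tool from outside, world axes, zero at the start; "moment": the same for the moment, N m; "gripper_width": finger opening in mm; "finger_force": force on a finger pad.
Only numpy, scipy, OpenCV 4.12 (cv2) and the standard library are available. Lean on these libraries where they do the work, as an engineer would, in place of code of your own. Each camera call takes 0.05 s, during which the arm holds its last target. There are 200 camera calls.

### The job

The large horn has just been measured on the absorber tray, and the other two antennas were stood in cradles too big for them. Put the two horns upright each in the cradle cut for its mouth, and stand the slim waveguide upright in the middle of the absorber tray's flat patch for the next measurement. Set each antenna down rather than drop it, let none topple, and leave the torque wrench, the calculator and the blue box where they lie.

Things in the scene. Friction and masses are not known exactly. Their poses are not given: they have to be found in the camera images.
- large_horn: Black horn antenna, the larger, standing on its mouth: 60 x 66 x 202 mm, 0.26 kg; starts on the absorber tray. Top flange 40 x 40 mm, 195 to 202 mm up: grasp it across x. Below it a feed block, 26 mm in x, out to 19 mm on +y, with a brass connector; flange 50 x 50 mm at 152 to 164 mm. Origin: centre of the mouth, its lowest face; z up, x and y along its sides.
- medium_horn: Black horn antenna, the smaller, standing on its mouth: 46 x 50 x 147 mm, 0.15 kg; starts in the large cradle. Top flange 24 x 24 mm, 140 to 147 mm up; tube 16 (x) by 20 mm below it, brass connector on a y side; flange 28 x 28 mm at 111 to 123 mm. Grasp about 130 mm up, across x. Origin: centre of the mouth, its lowest face; z up, x and y along its sides.
- slim_waveguide: Black straight waveguide tube, a square flange at each end, standing on one: 32 x 32 x 137 mm, 0.16 kg; starts in the medium cradle. Tube 10 (x) by 18 mm; flanges 32 x 32 x 6 mm, the top one 129 to 135 mm up (screw heads to 137): grasp it across x. Origin: centre of its underside; z up, x and y along its sides.
- cradle_small: Fixed grey plastic cradle, outside 66 x 66 mm plus small screw ears on its y sides, 22 mm high, walls 10 mm; pocket 46 x 46 mm (x by y), its flat dark floor 6 mm above the bench. The smallest; empty at the start, neither horn fits; may serve as a free spot and may stay empty. Origin: centre of its underside, on the bench; z up, x and y along its sides.
- cradle_medium: Fixed grey plastic cradle, outside 80 x 84 mm plus small screw ears on its y sides, 22 mm high, walls 10 mm; pocket 60 x 64 mm (x by y), its flat dark floor 6 mm above the bench. The cradle of the medium horn (7 mm play all round); the large horn does not go into it. The slim waveguide starts in it. Origin: centre of its underside, on the bench; z up, x and y along its sides.
- cradle_large: Fixed grey plastic cradle, outside 96 x 102 mm plus small screw ears on its y sides, 22 mm high, walls 10 mm; pocket 76 x 82 mm (x by y), its flat dark floor 6 mm above the bench. The cradle of the large horn (8 mm play all round). The medium horn starts in it. Origin: centre of its underside, on the bench; z up, x and y along its sides.
- absorber_tray: Fixed aluminium tray, 158 x 158 mm, rim 24 mm high, with dark absorber: a border of pyramids 30 mm wide, tips 50 mm above the bench, round a flat patch 90 x 90 mm, 20 mm above the bench, where the antenna being measured stands. Wire lugs on its y sides. Origin: on the bench below the middle of the patch; z up, x and y along its sides.
- torque_wrench: bystander: slim grey wrench lying at the front edge of the bench, 20 x 139 x 14 mm, loose; leave it alone. Origin: centre of its underside; y along it.
- calculator: bystander: pocket calculator lying at the left, 138 x 74 x 15 mm, loose; leave it alone. Origin: centre of its underside; x along it.
- blue_box: bystander: small closed blue box at the right, 56 x 80 x 47 mm, loose; leave it alone. Origin: centre of its underside; y along its long side.
There are look-alikes about, which are no part of the job. What is shaped like the large_horn but red is not meant.

How it is judged (in metres and radians):
At the end, for the whole second after the job is handed in: Large horn on the floor of the large cradle (centre within 14 mm), medium horn on that of the medium cradle (13 mm), slim waveguide on the flat patch of the absorber tray (15 mm); floor height within 4 mm, upright within 0.06 rad, at rest (horizontal distance between large_horn and cradle_large below 0.014 m and z of large_horn in the frame of cradle_large between 0.002 and 0.01 m and angle between each of large_horn, medium_horn, slim_waveguide's own z axis and vertical below 0.06 rad and linear speed of each of large_horn, medium_horn, slim_waveguide below 0.04 m/s and angular speed of each of large_horn, medium_horn, slim_waveguide below 0.5 rad/s and horizontal distance between medium_horn and cradle_medium below 0.013 m and z of medium_horn in the frame of cradle_medium between 0.002 and 0.01 m and horizontal distance between slim_waveguide and absorber_tray below 0.015 m and z of slim_waveguide in the frame of absorber_tray between 0.016 and 0.024 m); the robot touches nothing.
It fails at once if an antenna topples or is tipped by more than 0.6 rad (angle between any of large_horn, medium_horn, slim_waveguide's own z axis and vertical above 0.6 rad).
It fails at once if an antenna is dropped: it falls faster than 0.5 m/s with the fingers off it ((linear speed of large_horn above 0.5 m/s and contact force between the fingers and large_horn below 0.05 N) or (linear speed of medium_horn above 0.5 m/s and contact force between the fingers and medium_horn below 0.05 N) or (linear speed of slim_waveguide above 0.5 m/s and contact force between the fingers and slim_waveguide below 0.05 N)).
It fails at once if the torque wrench, the calculator or the blue box is shifted by more than 25 mm (distance of any of torque_wrench, calculator, blue_box from where it was at the start of the episode above 0.025 m).
It also fails if it takes over 120 s, if anything falls off the work surface, if the arm or the gripper's body presses on something with over 40 N, if the wrist force passes 120 N, or if a joint passes its speed limit or range.

## Working session

There is one attempt and no reset: what is moved stays moved. The work goes in short steps, Python scripts to look and compute and a shell command to move; the robot and the scene stay as the last step left them, time stands still between calls to the robot, and variables do not carry over. Pictures are saved under pics/ and viewed, at most 14 in all, crops included, and the job is handed in when it is done.

```bash
ls; mkdir -p pics
python3 - <<'E'
from rig import telemetry,get_image,get_calibration
import cv2
print(telemetry.observe())
for n in("scene","side"):
    cv2.imwrite(f"pics/{n}0.png",get_image(n)); print(n,get_calibration(n))
print(get_calibration("wrist"))
E
```

```text
pics
{'clock': 0.0, 'joint_positions': array([-1.31639880e+00,  2.77109241e-01, -2.78697538e-02,  1.26802488e+00,
        2.04044691e-05,  1.46744043e+00]), 'dq': array([ 0.00041207, -0.0013093 , -0.00068516,  0.00018224, -0.00038219,
        0.00049652]), 'effort': array([-4.37062281e-04, -4.45507014e+01,  2.95201778e+01,  1.63247850e-02,
       -1.21340477e-04, -3.44850847e-06]), 'tool_pos': array([ 218.68149771, -584.66154771,  230.1797123 ]), 'ee_rot': array([-1.10139805e-03,  9.84043577e-01,  1.77924200e-01, -7.31055836e-05]), 'contact_force': array([-0.50166402, -0.30964829,  0.44252786]), 'moment': array([ 0.05241208,  0.04028921, -0.06852268]), 'finger_force': 0.0, 'gripper_width': 85.24169877237034}
scene {'intrinsics': array([[459.81095551,   0.        , 322.31256634],
       [  0.        , 459.81095551, 204.73383164],
       [  0.        ,   0.        ,   1.        ]]), 'R': array([[ 0.96182633,  0.27362908,  0.00415281],
       [ 0.234615  , -0.81668723, -0.52723597],
       [-0.14087555,  0.50808375, -0.84970876]]), 't': array([-519.53163377,  -89.35480527, 1439.76008807
[... 248 characters left out ...]
   [-4.16781995e-01, -3.93268902e-01, -8.19531781e-01],
       [ 5.95780428e-01,  5.62741573e-01, -5.73033685e-01]]), 't': array([-362.92350656,  252.75649198,  953.31075396])}
{'intrinsics': array([[316.75177772,   0.        , 322.54503838],
       [  0.        , 316.75177772, 198.12472835],
       [  0.        ,   0.        ,   1.        ]]), 'hand_eye': array([[ 5.98096953e-04, -9.47794190e-01, -3.18882136e-01,
         8.35732253e+01],
       [ 9.99999337e-01,  2.53173452e-04,  1.12311161e-03,
         5.99123012e-01],
       [-9.83746170e-04, -3.18882596e-01,  9.47793713e-01,
        -1.41728179e+02],
       [ 0.00000000e+00,  0.00000000e+00,  0.00000000e+00,
         1.00000000e+00]])}
```

View pics/scene0.png

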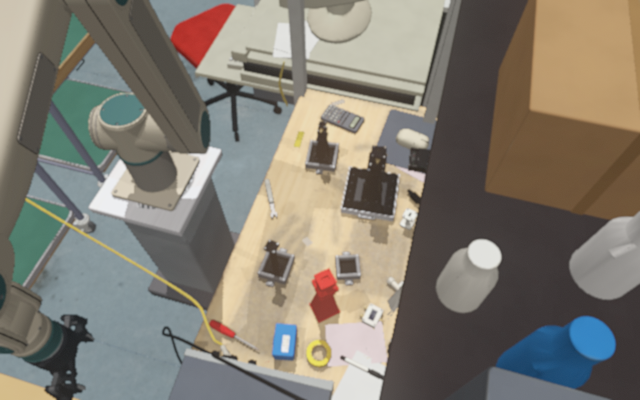

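View pics/side0.png

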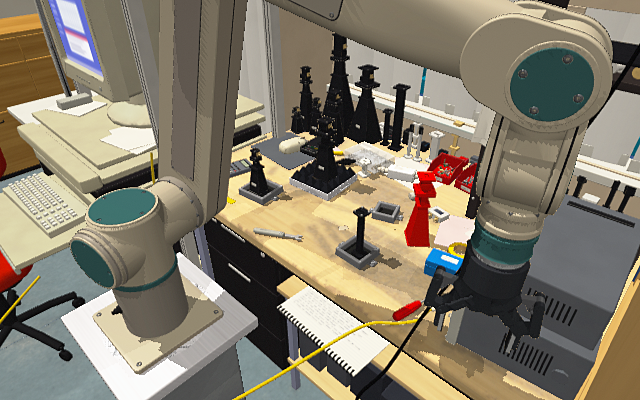

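Scene picture: medium horn in its (large) cradle ~(322,155), large horn on tray ~(372,185), slim waveguide in medium cradle ~(276,262), empty small cradle (347,266), red horn (325,290).

```bash
cat > h.py <<'E'
import numpy as np,cv2
from rig import telemetry,get_image,get_calibration
from scipy.spatial.transform import Rotation as Ro
def cam(n,T=None):
    c=get_calibration(n);K=c["intrinsics"]
    if n!="wrist": return K,c["R"],c["t"]
    o=telemetry.observe() if T is None else T
    q=np.array(o["ee_rot"]);Rt=Ro.from_quat(q[[1,2,3,0]]).as_matrix();H=c["hand_eye"]
    R=Rt@H[:3,:3];p=Rt@H[:3,3]+np.array(o["tool_pos"])
    return K,R.T,-R.T@p
def back(C,uv,z):
    K,R,t=C;d=R.T@np.linalg.inv(K)@np.array([*uv,1.]);c=-R.T@t
    return c+d*(z-c[2])/d[2]
def proj(C,X):
    K,R,t=C;x=K@(R@np.array(X,float)+t);return x[:2]/x[2]
E
python3 - <<'E'
from h import *
C=cam("scene")
a=cv2.imread("pics/scene0.png")
cv2.imwrite("pics/sA.png",cv2.resize(a[110:225,298:408],None,fx=5,fy=5,interpolation=2))
cv2.imwrite("pics/sB.png",cv2.resize(a[235:325,250:370],None,fx=6,fy=6,interpolation=2))
for n,uv,z in(("L cradle",(322,155),22),("tray",(371,192),24),("M cradle",(276,267),22),("S",(347,267),22),("box",(285,340),47)):print(n,back(C,uv,z))
E
```

```text
L cradle [479.99672219 207.48924527  22.        ]
tray [660.51910175 111.74666156  24.        ]
M cradle [ 465.00427426 -198.10782485   22.        ]
S [ 651.32834505 -144.72620079   22.        ]
box [ 554.75045184 -385.84830659   47.        ]
```

View pics/sA.png

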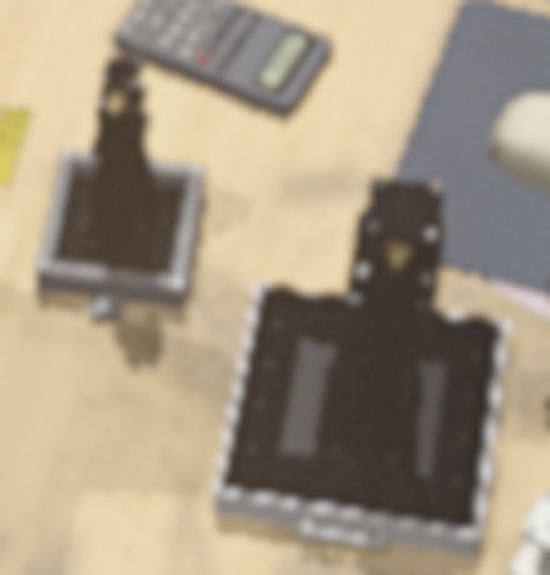

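View pics/sB.png

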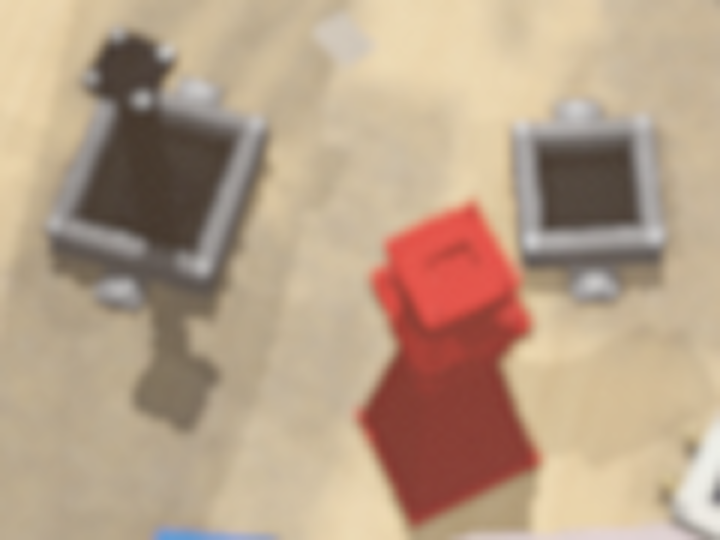

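Run:
```python
from h import *
C=cam("scene")
A=lambda p:(298+p[0]/5,110+p[1]/5)
B=lambda p:(250+p[0]/6,235+p[1]/6)
S=[("Lc",A,22,[(63,152),(208,165),(187,290),(40,270)]),("tray",A,24,[(258,285),(510,322),(480,525),(220,490)]),
("Mc",B,22,[(108,98),(265,120),(212,275),(50,228)]),("Sc",B,22,[(518,122),(655,118),(660,252),(525,248)]),
("slimtop",B,141,[(87,78),(120,35),(170,58),(140,100)]),("red",B,202,[(385,245),(475,203),(522,282),(437,330)]),("redbase",B,0,[(360,417),(415,523),(537,462)]),
("medtop",A,153,[(107,58),(140,62)]),("Ltop",A,222,[(372,180),(441,185)])]
for n,f,z,ps in S:
    P=np.array([back(C,f(p),z)[:2] for p in ps]);e=np.roll(P,-1,0)-P
    print(n,P.mean(0).round(),"len",np.hypot(*e.T).round(),"ang",np.degrees(np.arctan2(e[:,1],e[:,0])).round(),P.round().tolist())
o=telemetry.observe();print(Ro.from_quat(np.array(o["ee_rot"])[[1,2,3,0]]).as_matrix().round(3))
```

```text
Lc [481. 214.] len [ 94. 101.  93.  96.] ang [   9.  -83. -174.   98.] [[428.0, 255.0], [521.0, 270.0], [534.0, 170.0], [442.0, 159.0]]
tray [660. 117.] len [157. 149. 153. 152.] ang [   6.  -86. -173.   96.] [[576.0, 184.0], [732.0, 200.0], [743.0, 52.0], [591.0, 33.0]]
Mc [ 464. -192.] len [74. 79. 77. 69.] ang [  7. -90. 179.  87.] [[428.0, -159.0], [502.0, -150.0], [502.0, -229.0], [425.0, -228.0]]
Sc [ 654. -140.] len [63. 66. 61. 62.] ang [  18.  -75. -166.  108.] [[614.0, -119.0], [675.0, -99.0], [692.0, -163.0], [633.0, -178.0]]
slimtop [ 462. -195.] len [24. 24. 23. 25.] ang [  74.  -11. -105.  172.] [[447.0, -205.0], [454.0, -182.0], [477.0, -186.0], [472.0, -208.0]]
red [ 624. -267.] len [38. 37. 37. 39.] ang [  43.  -46. -133.  136.] [[596.0, -267.0], [624.0, -241.0], [650.0, -267.0], [624.0, -294.0]]
redbase [ 621. -279.] len [54. 60. 81.] ang [ -47.   43. -179.] [[582.0, -267.0], [619.0, -306.0], [663.0, -265.0]]
medtop [476. 228.] len [20. 20.] ang [   7. -173.] [[466.0, 227.0], [486.0, 229.0]]
Ltop [661. 127.] len [37. 37.] ang [  11. -169.] [[643.0, 123.0], [679.0, 130.0]]
[[ 0.937  0.35  -0.001]
 [ 0.35  -0.937  0.002]
 [ 0.    -0.002 -1.   ]]
```

```bash
cat >> h.py <<'E'
def to(x,y,z,yawdeg=None):
    """rz needed, then translation in the (turned, level) tool axes"""
    o=telemetry.observe();R=Ro.from_quat(np.array(o["ee_rot"])[[1,2,3,0]]).as_matrix()
    yaw=np.arctan2(R[1,0],R[0,0]);w=yaw if yawdeg is None else np.radians(yawdeg)
    d=np.array([x,y,z])-o["tool_pos"]
    a=np.array([np.cos(w),np.sin(w)]);b=np.array([a[1],-a[0]])
    t=np.array([d[:2]@a,d[:2]@b,-d[2]])
    print("yaw",np.degrees(yaw).round(2),"rz",round(yaw-w,4),"t",t.round(1),"rows",int(np.ceil(np.linalg.norm(t)/41)),"tilt",R[:2,2].round(4))
E
python3 -m crank '[[14,-37,-6,0,0,0],[14,-37,-6,0,0,0],[14,-37,-6,0,0,0],[14,-37,-6,0,0,0],[14,-37,-6,0,0,0]]'
python3 -m crank '[[0,0,0,0,0,-0.125],[0,0,0,0,0,-0.125],[0,0,0,0,0,-0.125],[0,0,0,0,0,-0.125],[0,0,0,0,0,-0.125],[0,0,0,0,0,-0.125],[0,0,0,0,0,-0.125],[0,0,0,0,0,-0.125]]'
python3 -c "
from h import *
to(462,-215,300)"
```

```text
clock: 0.52
tool_pos: [219.3, -385.4, 260.7]
ee_rot: [-0.001, 0.984, 0.178, -0.0]
contact_force: [0.4, 0.2, 0.9]
gripper_width: 85.3
finger_force: 0.0
clock: 1.18
tool_pos: [219.5, -387.2, 260.8]
ee_rot: [-0.0, 0.776, 0.63, 0.0]
contact_force: [0.1, -0.5, 0.4]
gripper_width: 85.0
finger_force: 0.0
yaw 78.15 rz 0.0 t [218.3 202.  -39.2] rows 8 tilt [-0.0004  0.001 ]
```

```bash
python3 -m crank '[[27,25,-5,0,0,0],[27,25,-5,0,0,0],[27,25,-5,0,0,0],[27,25,-5,0,0,0],[27,25,-5,0,0,0],[27,25,-5,0,0,0],[27,25,-5,0,0,0],[27,25,-5,0,0,0],[0,0,0,0,0,0],[0,0,0,0,0,0]]'
python3 - <<'E'
from h import *
o=telemetry.observe();C=cam("wrist",o);im=get_image("wrist")
np.save("w1.npy",np.array([*o["tool_pos"],*o["ee_rot"]]))
cv2.imwrite("pics/w1.png",im)
for n,X in(("slim",(462,-195,141)),("Mc",(464,-192,22)),("Sc",(654,-140,22)),("red",(624,-267,202))):print(n,proj(C,X))
E
```

```text
clock: 2.02
tool_pos: [461.8, -217.6, 301.0]
ee_rot: [-0.0, 0.777, 0.629, -0.0]
contact_force: [-0.4, 0.0, -0.6]
gripper_width: 85.8
finger_force: 0.0
slim [316.10895254 157.27142805]
Mc [318.82198772 136.87509787]
Sc [461.49674351  62.52705119]
red [526.88848811 216.56232524]
```

View pics/w1.png

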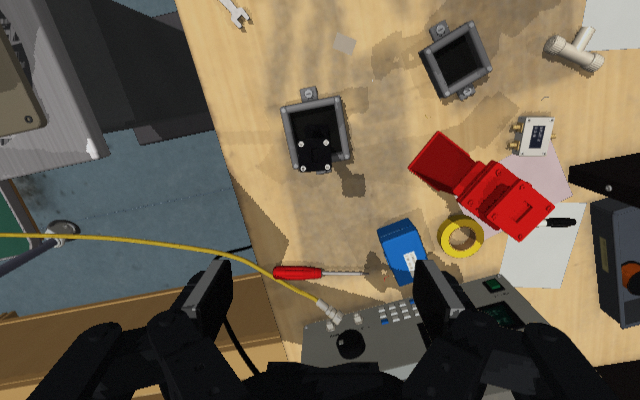

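Slim waveguide screws at (300,144),(325,142),(328,167),(303,169); medium cradle (281–352, 93–170); small cradle at (455,60); red horn at (470,190), not meant.

Run:
```python
from h import *
w=np.load("w1.npy");C=cam("wrist",{"tool_pos":w[:3],"ee_rot":w[3:]})
for n,z,ps in[("slim",142,[(303,169),(328,167),(325,142),(300,144)]),("Mc",22,[(288,170),(352,158),(343,93),(281,103)]),("Sc",22,[(435,102),(493,77),(478,22),(419,50)]),("box",47,[(391,286),(429,274),(412,218),(377,232)])]:
    P=np.array([back(C,p,z)[:2] for p in ps]);e=np.roll(P,-1,0)-P
    print(n,P.mean(0).round(1),"len",np.hypot(*e.T).round(),"ang",np.degrees(np.arctan2(e[:,1],e[:,0])).round())
to(462,-195,116)
```

```text
slim [ 460.4 -192.9] len [24. 24. 24. 24.] ang [ -7.  85. 173. -96.]
Mc [ 461.6 -185.2] len [88. 84. 80. 88.] ang [ -1.  88. 177. -98.]
Sc [ 647.4 -139.8] len [75. 67. 73. 66.] ang [  11.  103. -168.  -78.]
box [ 545.4 -371.1] len [57. 92. 50. 90.] ang [   9.   98. -168.  -86.]
yaw 77.9 rz 0.0 t [ 22.9  -3.6 184.8] rows 5 tilt [-0.0014  0.0004]
```

```bash
python3 -m crank '[[0,0,0,0,0,-0.07],[0,0,0,0,0,0]]' >/dev/null
python3 -c "
from h import *
to(461,-193.5,116)"
```

```text
yaw 81.79 rz 0.0 t [ 25.7  -2.2 184.7] rows 5 tilt [-0.0014  0.0005]
```

```bash
python3 -m crank '[[13,-1,20,0,0,0],[13,-1,35,0,0,0],[0,0,35,0,0,0],[0,0,35,0,0,0],[0,0,35,0,0,0],[0,0,15,0,0,0],[0,0,10,0,0,0],[0,0,0,0,0,0]]'
python3 - <<'E'
from h import *
o=telemetry.observe();cv2.imwrite("pics/w2.png",get_image("wrist"));to(461,-193.5,116);
C=cam("wrist",o);print(proj(C,(461,-193.5,142)))
E
```

```text
clock: 2.9
tool_pos: [459.9, -192.4, 113.9]
ee_rot: [-0.002, 0.757, 0.654, -0.001]
contact_force: [0.5, -0.3, -0.9]
gripper_width: 85.2
finger_force: 0.0
yaw 81.68 rz 0.0 t [-0.5 -0.3 -0.3] rows 1 tilt [-0.0017  0.0009]
[321.35458896 298.3462393 ]
```

View pics/w2.png

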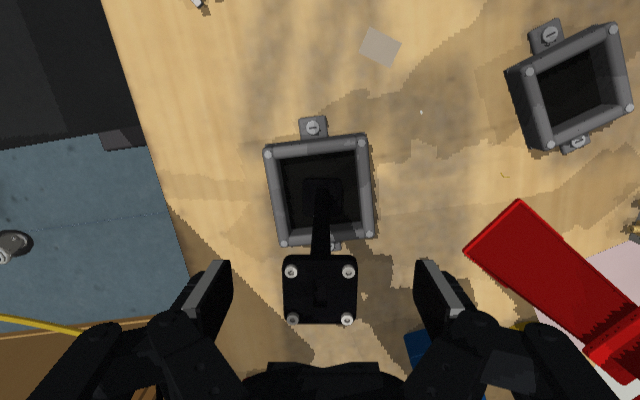

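Slim flange is centred between the fingers (screws around (319,296)); cradle corner screws are visible, so I measure both cradles and close.

```bash
python3 - <<'E'
from h import *
C=cam("wrist")
for n,z,ps in[("slim",142,[(292,320),(347,320),(348,271),(291,271)]),("Mc",22,[(284,244),(371,235),(364,142),(268,153)]),("Sc",22,[(548,143),(628,107),(614,30),(530,72)])]:
    P=np.array([back(C,p,z)[:2] for p in ps]);e=np.roll(P,-1,0)-P
    print(n,P.mean(0).round(1),"len",np.hypot(*e.T).round(),"ang",np.degrees(np.arctan2(e[:,1],e[:,0])).round())
E
python3 -m crank '[[0,0,0,0,0,0],[0,0,0,0,0,0],[0,0,0,0,0,0],[0,0,0,0,0,0],[0,0,0,0,0,0],[0,0,0,0,0,0],[0,0,0,0,0,0],[0,0,0,0,0,0]]' 20
```

```text
slim [ 461.6 -194.3] len [24. 25. 24. 25.] ang [ -8.  82. 172. -99.]
Mc [ 463.  -188.4] len [72. 76. 72. 76.] ang [ -2.  88. 178. -91.]
Sc [ 653.7 -136.8] len [57. 55. 57. 54.] ang [  18.  108. -161.  -73.]
clock: 3.62
tool_pos: [463.4, -193.3, 117.6]
ee_rot: [0.001, 0.756, 0.655, 0.0]
contact_force: [-0.4, -0.8, 6.4]
gripper_width: 30.5
finger_force: 59.1
```

```bash
python3 -m crank '[[0,0,-10,0,0,0],[0,0,-25,0,0,0],[0,0,-25,0,0,0],[0,0,-10,0,0,0],[0,0,0,0,0,-0.11],[0,0,0,0,0,-0.11],[0,0,0,0,0,-0.11],[0,0,0,0,0,-0.11],[0,0,0,0,0,0]]'
python3 -c "
from h import *
to(653.7,-137.5,186)"
```

```text
clock: 4.37
tool_pos: [462.1, -192.4, 185.8]
ee_rot: [-0.001, 0.594, 0.805, -0.0]
contact_force: [-0.0, 0.6, -1.2]
gripper_width: 30.6
finger_force: 59.8
yaw 107.13 rz 0.0 t [ -3.9 199.3  -0.2] rows 5 tilt [-0.0009  0.0006]
```

```bash
python3 -m crank '[[0,20,0,0,0,0],[-2,39,0,0,0,0],[-2,40,0,0,0,0],[0,40,0,0,0,0],[0,40,0,0,0,0],[0,20,0,0,0,0],[0,0,0,0,0,0],[0,0,0,0,0,0]]'
python3 - <<'E'
from h import *
o=telemetry.observe();cv2.imwrite("pics/w3.png",get_image("wrist"))
C=cam("wrist",o)
for a in((-28,-28),(28,-28),(28,28),(-28,28)):
  c=Ro.from_euler('z',17,degrees=True).as_matrix()[:2,:2]@a;print(proj(C,(653.7+c[0],-137.5+c[1],22)).round())
to(653.7,-137.5,186)
E
```

```text
clock: 5.03
tool_pos: [654.3, -137.7, 185.2]
ee_rot: [-0.001, 0.595, 0.804, -0.0]
contact_force: [-0.2, 0.3, -1.9]
gripper_width: 30.3
finger_force: 60.3
[293. 204.]
[348. 204.]
[350. 149.]
[292. 149.]
yaw 106.95 rz 0.0 t [ 0.4  0.6 -0.7] rows 1 tilt [-0.0026  0.0004]
```

View pics/w3.png

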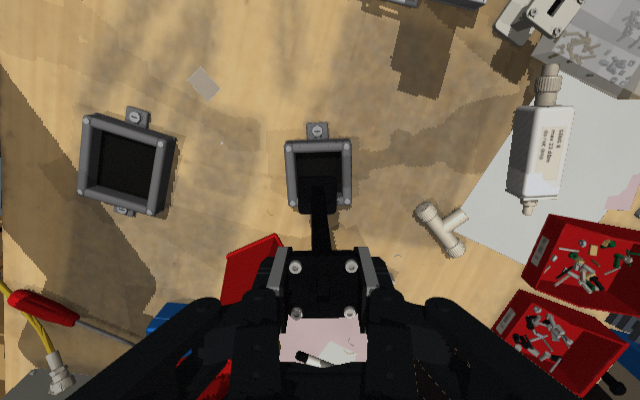

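```bash
python3 -m crank '[[0,0,20,0,0,0],[0,0,25,0,0,0],[0,0,12,0,0,0],[0,0,6,0,0,0],[0,0,3,0,0,0],[0,0,2,0,0,0],[0,0,0,0,0,0]]'; python3 -m crank '[[0,0,1,0,0,0],[0,0,1,0,0,0],[0,0,0,0,0,0]]'
```

```text
clock: 5.67
tool_pos: [654.2, -138.7, 119.1]
ee_rot: [0.001, 0.595, 0.804, 0.0]
contact_force: [0.2, 0.8, -1.3]
gripper_width: 30.7
finger_force: 60.3
clock: 5.92
tool_pos: [655.0, -138.7, 117.7]
ee_rot: [0.001, 0.595, 0.804, 0.0]
contact_force: [-0.2, -0.3, 1.1]
gripper_width: 30.8
finger_force: 60.6
```

```bash
python3 -m crank '[[0,0,1,0,0,0],[0,0,0,0,0,0]]'; python3 -m crank '[[0,0,0,0,0,0],[0,0,0,0,0,0],[0,0,0,0,0,0],[0,0,0,0,0,0],[0,0,0,0,0,0],[0,0,0,0,0,0],[0,0,0,0,0,0]]' 85; python3 -m crank '[[0,0,-20,0,0,0],[0,0,-40,0,0,0],[0,0,-40,0,0,0],[0,0,-40,0,0,0],[0,0,-40,0,0,0],[0,0,-20,0,0,0]]'
python3 - <<'E'
from h import *
to(480,190,318,97)
E
```

```text
clock: 6.08
tool_pos: [655.3, -138.9, 117.7]
ee_rot: [0.002, 0.595, 0.804, 0.0]
contact_force: [-1.6, 0.2, 4.8]
gripper_width: 30.8
finger_force: 60.9
clock: 6.67
tool_pos: [653.9, -138.3, 115.1]
ee_rot: [-0.0, 0.595, 0.804, -0.0]
contact_force: [-0.7, 0.1, -0.4]
gripper_width: 85.0
finger_force: 0.0
clock: 7.17
tool_pos: [655.7, -138.9, 321.8]
ee_rot: [0.004, 0.595, 0.804, 0.001]
contact_force: [0.6, -0.4, 1.0]
gripper_width: 85.1
finger_force: 0.0
yaw 107.02 rz 0.1748 t [ 347.9 -134.4    3.8] rows 10 tilt [ 0.008  -0.0025]
```

```bash
python3 -m crank '[[0,0,0,0,0,0.0875],[0,0,0,0,0,0.0875]]' >/dev/null; python3 -m crank '[[35,-13.4,0,0,0,0],[35,-13.4,0,0,0,0],[35,-13.4,0,0,0,0],[35,-13.4,0,0,0,0],[35,-13.4,0,0,0,0],[35,-13.4,0,0,0,0],[35,-13.4,0,0,0,0],[35,-13.4,0,0,0,0],[35,-13.4,0,0,0,0],[33,-13.4,0,0,0,0]]'; python3 -m crank '[[0,0,0,0,0,0],[0,0,0,0,0,0]]'
python3 - <<'E'
from h import *
o=telemetry.observe();cv2.imwrite("pics/w4.png",get_image("wrist"))
np.save("w4.npy",np.array([*o["tool_pos"],*o["ee_rot"]]))
C=cam("wrist",o)
for X in((481,214,22),(478,214,153),(660,117,24),(661,116,222)):print(proj(C,X).round())
E
```

```text
clock: 8.17
tool_pos: [477.4, 192.3, 315.5]
ee_rot: [0.0, 0.663, 0.749, 0.0]
contact_force: [0.2, 0.2, -0.3]
gripper_width: 84.7
finger_force: 0.0
clock: 8.33
tool_pos: [477.6, 192.1, 315.5]
ee_rot: [0.0, 0.661, 0.75, 0.0]
contact_force: [0.1, 0.1, 0.1]
gripper_width: 85.2
finger_force: 0.0
[326. 138.]
[324. 157.]
[437. 219.]
[515. 306.]
```

View pics/w4.png

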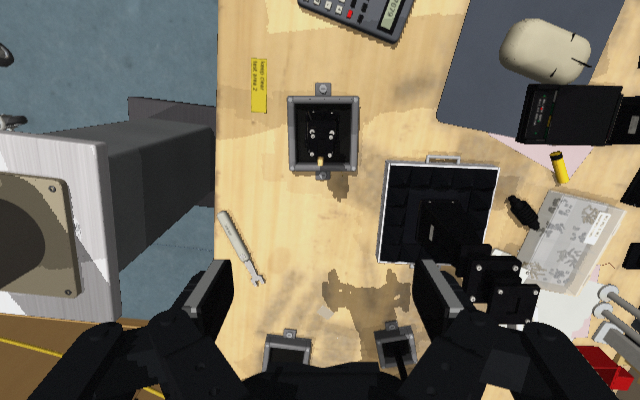

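Overview: medium horn in large cradle at (322,135), connector pointing down-image at (320,162); tray (379–498, 163–270) with large horn's top flange at (515,303).

Run:
```python
import cv2
a=cv2.imread("pics/w4.png")
cv2.imwrite("pics/w4c.png",cv2.resize(a[90:185,280:365],None,fx=6,fy=6,interpolation=2))
```

```text
(no output)
```

View pics/w4c.png

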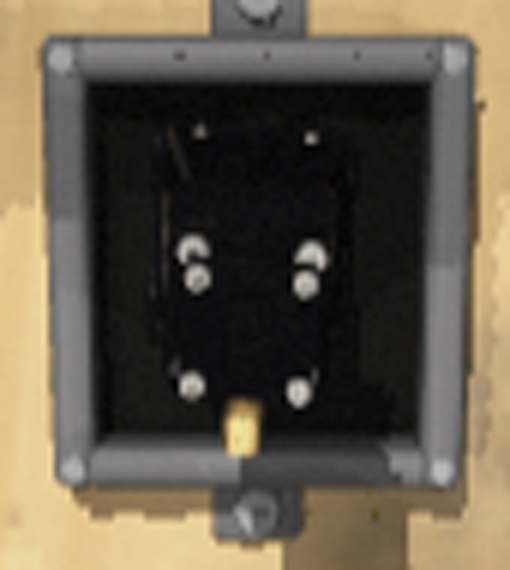

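Run:
```python
from h import *
w=np.load("w4.npy");C=cam("wrist",{"tool_pos":w[:3],"ee_rot":w[3:]})
f=lambda p:(280+p[0]/6-.4,90+p[1]/6-.4)
g=lambda p:p
for n,z,h,ps in[("med",154,f,[(191,385),(299,392),(306,283),(197,277)]),("Lc",22,f,[(73,468),(443,468),(455,55),(60,57)]),("tray",24,g,[(379,262),(489,270),(498,168),(387,163)]),("Ltop",223,g,[(466,294),(501,296),(536,290),(502,321)])]:
    P=np.array([back(C,h(p),z)[:2] for p in ps]);e=np.roll(P,-1,0)-P
    print(n,P.mean(0).round(1),"len",np.hypot(*e.T).round(),"ang",np.degrees(np.arctan2(e[:,1],e[:,0])).round())
```

```text
med [473.8 224.6] len [17. 17. 17. 17.] ang [   3.   94. -176.  -87.]
Lc [476.3 218.3] len [87. 92. 86. 92.] ang [   7.   97. -172.  -83.]
tray [661.2 118.3] len [174. 164. 156. 156.] ang [   3.  102. -175.  -84.]
Ltop [646.4 120.8] len [31. 30. 40. 46.] ang [   3.   19. -119.  149.]
```

```bash
python3 -m crank '[[0,0,0,0,0,0.05],[0,0,0,0,0,0]]' >/dev/null
python3 - <<'E'
from h import *
to(474,223,185)
E
```

```text
yaw 93.99 rz 0.0 t [ 33.5  -3.  130.2] rows 4 tilt [ 0.0002 -0.0004]
```

```bash
python3 -m crank '[[10,-1,20,0,0,0],[12,-1,35,0,0,0],[11,-1,35,0,0,0],[0,0,30,0,0,0],[0,0,10,0,0,0],[0,0,0,0,0,0],[0,0,0,0,0,0]]'
python3 - <<'E'
from h import *
o=telemetry.observe();cv2.imwrite("pics/w5.png",get_image("wrist")[90:,:])
np.save("w5.npy",np.array([*o["tool_pos"],*o["ee_rot"]]))
print(proj(cam("wrist",o),(474,224,154)))
E
```

```text
clock: 9.13
tool_pos: [474.0, 222.7, 185.8]
ee_rot: [0.0, 0.682, 0.732, -0.0]
contact_force: [-0.1, -0.8, 0.7]
gripper_width: 85.0
finger_force: 0.0
[319.95376106 233.03933356]
```

View pics/w5.png

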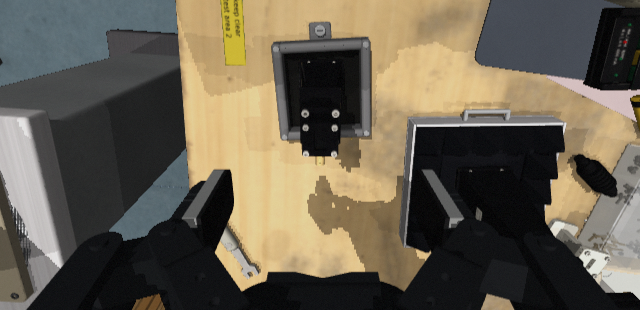

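Medium horn's top-flange screws centre at full-image (320,231), matching the prediction (320,233).

Run:
```python
from h import *
C=cam("wrist")
for n,z,ps in[("med",154,[(306,244),(333,244),(334,218),(306,218)]),("Lc",22,[(285,226),(365,223),(366,133),(279,136)])]:
    P=np.array([back(C,p,z)[:2] for p in ps]);e=np.roll(P,-1,0)-P
    print(n,P.mean(0).round(1),"len",np.hypot(*e.T).round(),"ang",np.degrees(np.arctan2(e[:,1],e[:,0])).round())
to(474,225,113)
```

```text
med [474.9 225.1] len [17. 17. 17. 17.] ang [   4.   93. -176.  -87.]
Lc [478.7 219.4] len [84. 93. 83. 94.] ang [   6.   96. -174.  -85.]
yaw 94.07 rz 0.0 t [ 1.9 -0.8 74.1] rows 2 tilt [0.0026 0.0007]
```

```bash
python3 -m crank '[[1,0,20,0,0,0],[1,0,30,0,0,0],[0,0,15,0,0,0],[0,0,8,0,0,0],[0,0,0,0,0,0]]'; python3 -m crank '[[0,0,0,0,0,0],[0,0,0,0,0,0],[0,0,0,0,0,0],[0,0,0,0,0,0],[0,0,0,0,0,0],[0,0,0,0,0,0],[0,0,0,0,0,0],[0,0,0,0,0,0]]' 12
```

```text
clock: 9.6
tool_pos: [473.5, 225.2, 112.5]
ee_rot: [0.0, 0.681, 0.732, -0.0]
contact_force: [-0.5, -0.3, 0.3]
gripper_width: 84.9
finger_force: 0.0
clock: 10.27
tool_pos: [473.8, 225.8, 113.6]
ee_rot: [0.0, 0.681, 0.732, 0.001]
contact_force: [-0.9, 0.0, 5.6]
gripper_width: 26.4
finger_force: 59.5
```

```bash
python3 -m crank '[[0,0,-10,0,0,0],[0,0,-25,0,0,0],[0,0,-25,0,0,0],[0,0,-10,0,0,0],[0,0,0,0,0,0.07],[0,0,0,0,0,0]]'
python3 - <<'E'
from h import *
to(463.5,-189.5,183)
E
```

```text
clock: 10.77
tool_pos: [473.8, 225.7, 183.4]
ee_rot: [0.001, 0.707, 0.707, 0.001]
contact_force: [-0.5, -0.7, -1.4]
gripper_width: 26.7
finger_force: 59.5
yaw 90.05 rz 0.0 t [-4.152e+02 -1.060e+01  4.000e-01] rows 11 tilt [0.0022 0.0007]
```

```bash
python3 -m crank '[[-20,-1,0,0,0,0],[-35,-1,0,0,0,0],[-40,-1,0,0,0,0],[-40,-1,0,0,0,0],[-40,-1,0,0,0,0],[-40,-1,0,0,0,0],[-40,-1,0,0,0,0],[-40,-1,0,0,0,0],[-40,-1,0,0,0,0],[-40,-1,0,0,0,0]]'; python3 -m crank '[[-25,0,0,0,0,0],[-15,0,0,0,0,0],[0,0,0,0,0,0],[0,0,0,0,0,0]]'
python3 - <<'E'
from h import *
o=telemetry.observe();im=get_image("wrist");cv2.imwrite("pics/w6.png",cv2.resize(im[90:330,200:440],None,fx=2.4,fy=2.4))
np.save("w6.npy",np.array([*o["tool_pos"],*o["ee_rot"]]))
to(463.5,-189.5,183);print(proj(cam("wrist",o),(463.5,-189.5,22)))
E
```

```text
clock: 11.6
tool_pos: [462.6, -151.1, 181.4]
ee_rot: [-0.001, 0.706, 0.708, -0.0]
contact_force: [0.6, 0.4, -0.5]
gripper_width: 26.7
finger_force: 59.5
clock: 11.93
tool_pos: [463.2, -189.7, 181.3]
ee_rot: [-0.001, 0.707, 0.708, -0.0]
contact_force: [-0.2, 0.8, -1.4]
gripper_width: 26.3
finger_force: 59.5
yaw 90.14 rz 0.0 t [-0.6  0.4 -1.6] rows 1 tilt [-0.0018  0.0017]
[321.34829909 179.27328683]
```

View pics/w6.png

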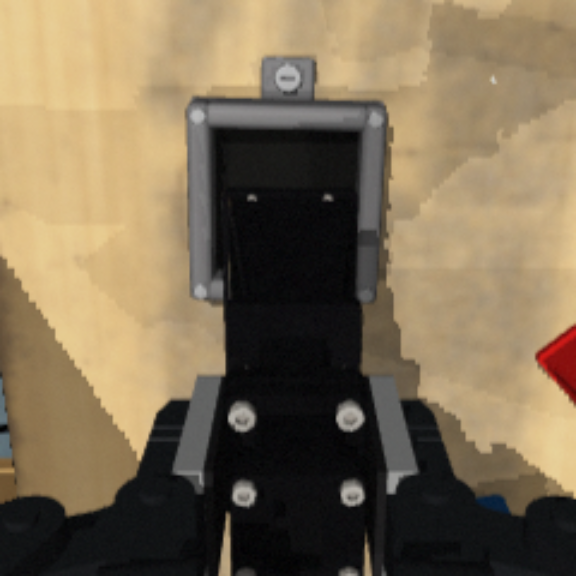

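Run:
```python
from h import *
C=cam("wrist")
f=lambda p:(200+p[0]/2.4,90+p[1]/2.4)
for n,z,ps in[("Mc",22,[(200,292),(368,295),(376,116),(197,117)]),("medtop",223,[(243,492),(351,491)]),("medlow",199,[(242,415),(350,415)])]:
    P=np.array([back(C,f(p),z)[:2] for p in ps]);e=np.roll(P,-1,0)-P
    print(n,P.mean(0).round(1),"len",np.hypot(*e.T).round(),"ang",np.degrees(np.arctan2(e[:,1],e[:,0])).round(1))
```

```text
Mc [ 461.  -186.2] len [71. 75. 70. 74.] ang [  -0.9   89.6 -179.5  -91.2]
medtop [ 465.2 -178.6] len [17. 17.] ang [   0.8 -179.2]
medlow [ 465.1 -179.1] len [20. 20.] ang [   0.2 -179.8]
```

```bash
python3 -m crank '[[2.5,-3,15,0,0,0],[0,0,25,0,0,0],[0,0,15,0,0,0],[0,0,6,0,0,0],[0,0,4,0,0,0],[0,0,2,0,0,0],[0,0,0,0,0,0]]'; python3 -m crank '[[0,0,1,0,0,0],[0,0,1,0,0,0],[0,0,1,0,0,0],[0,0,0,0,0,0]]'
```

```text
clock: 12.57
tool_pos: [461.3, -186.7, 115.6]
ee_rot: [0.0, 0.706, 0.708, 0.0]
contact_force: [-0.8, 0.8, -1.6]
gripper_width: 26.4
finger_force: 59.4
clock: 12.9
tool_pos: [461.7, -187.6, 113.6]
ee_rot: [0.001, 0.706, 0.708, 0.0]
contact_force: [-0.5, -0.1, 3.4]
gripper_width: 26.2
finger_force: 60.1
```

Seated. Release, retreat, go to the large horn.

```bash
python3 -m crank '[[0,0,0,0,0,0],[0,0,0,0,0,0],[0,0,0,0,0,0],[0,0,0,0,0,0],[0,0,0,0,0,0],[0,0,0,0,0,0],[0,0,0,0,0,0]]' 85; python3 -m crank '[[0,0,-20,0,0,0],[0,0,-40,0,0,0],[0,0,-40,0,0,0],[0,0,-40,0,0,0],[0,0,-40,0,0,0],[0,0,-40,0,0,0],[0,0,-20,0,0,0]]'
python3 - <<'E'
from h import *
to(655,85,350,95)
E
```

```text
clock: 13.48
tool_pos: [460.9, -187.0, 112.2]
ee_rot: [-0.0, 0.706, 0.708, -0.0]
contact_force: [0.3, -0.2, -0.1]
gripper_width: 84.8
finger_force: 0.0
clock: 14.07
tool_pos: [462.4, -187.9, 358.1]
ee_rot: [0.004, 0.706, 0.708, 0.001]
contact_force: [1.2, -0.1, -0.2]
gripper_width: 85.0
finger_force: 0.0
yaw 90.12 rz -0.0852 t [255.1 215.6   8.1] rows 9 tilt [ 0.0069 -0.0039]
```

```bash
python3 -m crank '[[0,0,0,0,0,-0.085],[28,24,0,0,0,0],[28,24,0,0,0,0],[28,24,0,0,0,0],[28,24,0,0,0,0],[28,24,0,0,0,0],[28,24,0,0,0,0],[28,24,0,0,0,0],[28,24,0,0,0,0],[28,24,0,0,0,0]]'; python3 -m crank '[[0,0,0,0,0,0],[0,0,0,0,0,0]]'
python3 - <<'E'
from h import *
o=telemetry.observe();im=get_image("wrist");cv2.imwrite("pics/w7.png",im)
np.save("w7.npy",np.array([*o["tool_pos"],*o["ee_rot"]]))
print(proj(cam("wrist",o),(660,117,222)),proj(cam("wrist",o),(660,117,20)))
E
```

```text
clock: 14.9
tool_pos: [654.9, 84.5, 352.1]
ee_rot: [-0.0, 0.676, 0.737, -0.0]
contact_force: [0.4, -1.1, 0.1]
gripper_width: 85.1
finger_force: 0.0
clock: 15.07
tool_pos: [654.7, 84.4, 351.0]
ee_rot: [-0.001, 0.675, 0.738, -0.001]
contact_force: [0.4, -0.8, 0.8]
gripper_width: 85.1
finger_force: 0.0
[330.32954134 152.37311447] [327.26302192 127.0681118 ]
```

View pics/w7.png

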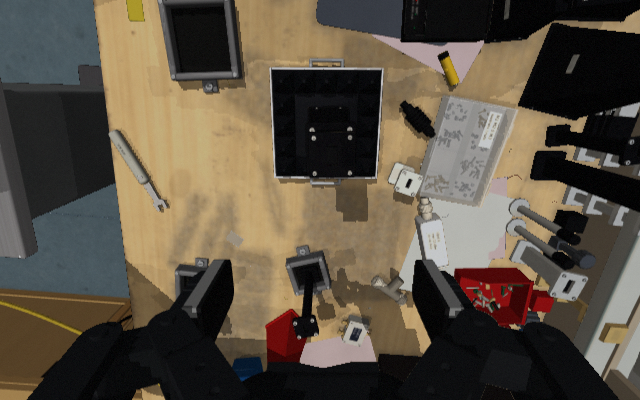

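Large horn's top-flange screws: (314,137),(350,138),(350,174),(314,174); tray corners (270,68),(382,68),(379,180),(273,177); slim stands in the small cradle (305,325).

Run:
```python
from h import *
w=np.load("w7.npy");C=cam("wrist",{"tool_pos":w[:3],"ee_rot":w[3:]})
for n,z,ps in[("L",223,[(314,174),(350,174),(350,138),(314,137)]),("tray",24,[(273,177),(379,179),(382,68),(271,68)])]:
    P=np.array([back(C,p,z)[:2] for p in ps]);e=np.roll(P,-1,0)-P
    print(n,P.mean(0).round(1),"len",np.hypot(*e.T).round(),"ang",np.degrees(np.arctan2(e[:,1],e[:,0])).round())
to(661,112,265)
```

```text
L [661.7 114.1] len [32. 31. 30. 32.] ang [   5.   97. -176.  -85.]
tray [658.3 118.8] len [162. 158. 152. 154.] ang [   4.   97. -175.  -87.]
yaw 95.06 rz 0.0 t [28.1  9.4 86.5] rows 3 tilt [-0.0016 -0.0005]
```

```bash
python3 -m crank '[[10,3,20,0,0,0],[10,3,35,0,0,0],[9.5,4,35,0,0,0],[0,0,30,0,0,0],[0,0,20,0,0,0],[0,0,10,0,0,0],[0,0,5,0,0,0],[0,0,0,0,0,0]]'; python3 -c "
from h import *
to(661.5,114,196)"
```

```text
clock: 15.78
tool_pos: [661.0, 112.0, 197.1]
ee_rot: [-0.0, 0.676, 0.737, -0.0]
contact_force: [0.1, 0.8, 0.1]
gripper_width: 85.2
finger_force: 0.0
yaw 94.91 rz 0.0 t [2.  0.6 1.1] rows 1 tilt [-0.001  -0.0002]
```

```bash
python3 -m crank '[[2,0.5,1,0,0,0],[0,0,0,0,0,0],[0,0,0,0,0,0],[0,0,0,0,0,0],[0,0,0,0,0,0],[0,0,0,0,0,0],[0,0,0,0,0,0],[0,0,0,0,0,0]]' 30;python3 -m crank '[[0,0,-5,0,0,0],[0,0,-10,0,0,0],[0,0,-25,0,0,0],[0,0,-30,0,0,0],[0,0,-10,0,0,0],[0,0,0,0,0,0],[0,0,0,0,0,0]]'; python3 -c "
from h import *
to(479.5,216,280,97)"
```

```text
clock: 16.45
tool_pos: [662.9, 115.1, 198.3]
ee_rot: [0.001, 0.676, 0.737, 0.001]
contact_force: [-0.7, -0.1, 6.2]
gripper_width: 39.2
finger_force: 60.4
clock: 17.03
tool_pos: [662.2, 115.1, 276.4]
ee_rot: [0.0, 0.676, 0.737, 0.0]
contact_force: [-0.6, 0.7, -3.2]
gripper_width: 38.9
finger_force: 61.0
yaw 94.98 rz -0.0352 t [ 122.5 -169.    -3.6] rows 6 tilt [0.0008 0.0001]
```

```bash
python3 -m crank '[[0,0,0,0,0,-0.03],[8,-11,0,0,0,0],[20,-27,0,0,0,0],[24,-33,0,0,0,0],[24,-33,0,0,0,0],[24,-33,0,0,0,0],[16,-22,0,0,0,0],[8,-10,0,0,0,0],[0,0,0,0,0,0],[0,0,0,0,0,0]]'
python3 - <<'E'
from h import *
o=telemetry.observe();im=get_image("wrist");cv2.imwrite("pics/w8.png",cv2.resize(im[100:340,180:460],None,fx=2.4,fy=2.4))
to(479,218,276);print(proj(cam("wrist",o),(479,218,22)))
E
```

```text
clock: 17.87
tool_pos: [479.1, 218.3, 274.9]
ee_rot: [0.0, 0.664, 0.748, -0.001]
contact_force: [1.3, -0.9, -2.4]
gripper_width: 38.8
finger_force: 61.5
yaw 96.7 rz 0.0 t [ 0.  -1.1 -0.8] rows 1 tilt [-0.0004 -0.001 ]
[321.24714199 159.51390371]
```

View pics/w8.png

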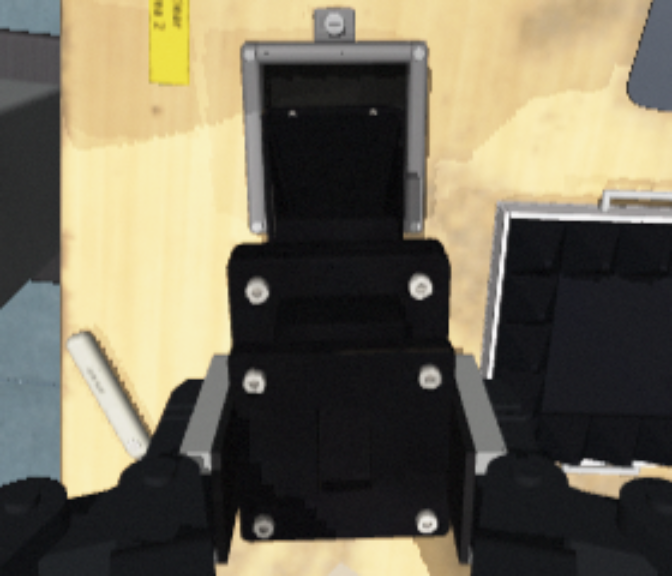

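Run:
```python
from h import *
C=cam("wrist")
f=lambda p:(180+p[0]/2.4,100+p[1]/2.4)
for n,z,ps in[("Lc",22,[(256,227),(417,227),(419,52),(250,53)]),("Ltop",302,[(264,526),(427,522),(430,377),(254,381)])]:
    P=np.array([back(C,f(p),z)[:2] for p in ps]);e=np.roll(P,-1,0)-P
    print(n,P.mean(0).round(1),"len",np.hypot(*e.T).round(),"ang",np.degrees(np.arctan2(e[:,1],e[:,0])).round(1))
```

```text
Lc [478.3 217.6] len [88. 93. 86. 93.] ang [   6.7   97.9 -172.9  -83.5]
Ltop [481.7 220.6] len [30. 30. 30. 30.] ang [   8.4   97.8 -171.8  -81.9]
```

```bash
python3 -m crank '[[-2,-2.5,15,0,0,0],[0,0,30,0,0,0],[0,0,20,0,0,0],[0,0,12,0,0,0],[0,0,6,0,0,0],[0,0,4,0,0,0],[0,0,3,0,0,0],[0,0,0,0,0,0]]'; python3 -m crank '[[0,0,1,0,0,0],[0,0,1,0,0,0],[0,0,0,0,0,0]]';python3 -m crank '[[0,0,1,0,0,0],[0,0,1,0,0,0],[0,0,0,0,0,0]]'
```

```text
clock: 18.58
tool_pos: [478.2, 216.0, 186.4]
ee_rot: [0.0, 0.665, 0.747, 0.0]
contact_force: [0.4, -0.5, -2.5]
gripper_width: 39.4
finger_force: 61.6
clock: 18.83
tool_pos: [477.9, 216.3, 184.9]
ee_rot: [0.0, 0.665, 0.747, 0.001]
contact_force: [-0.5, 0.3, -3.0]
gripper_width: 39.3
finger_force: 61.6
clock: 19.08
tool_pos: [478.2, 216.6, 184.4]
ee_rot: [0.001, 0.664, 0.747, 0.001]
contact_force: [-2.3, -1.5, 5.1]
gripper_width: 39.0
finger_force: 62.2
```

Touched down. Release, go up, and over to the slim waveguide.

```bash
python3 -m crank '[[0,0,0,0,0,0],[0,0,0,0,0,0],[0,0,0,0,0,0],[0,0,0,0,0,0],[0,0,0,0,0,0],[0,0,0,0,0,0],[0,0,0,0,0,0]]' 85; python3 -m crank '[[0,0,-20,0,0,0],[0,0,-40,0,0,0],[0,0,-40,0,0,0],[0,0,-30,0,0,0],[0,0,0,0,0,-0.09],[0,0,0,0,0,-0.09],[0,0,0,0,0,0]]'
python3 - <<'E'
from h import *
to(655,-138,310)
E
```

```text
clock: 19.67
tool_pos: [477.4, 216.2, 182.2]
ee_rot: [-0.0, 0.665, 0.747, -0.0]
contact_force: [-0.3, 0.9, 0.2]
gripper_width: 85.1
finger_force: 0.0
clock: 20.25
tool_pos: [477.9, 216.3, 313.3]
ee_rot: [0.001, 0.594, 0.804, 0.001]
contact_force: [-0.5, 0.2, 0.3]
gripper_width: 85.0
finger_force: 0.0
yaw 107.1 rz 0.0 t [-390.7   65.1    3.3] rows 10 tilt [0.0018 0.0006]
```

```bash
python3 -m crank '[[-20,3,0,0,0,0],[-40,7,0,0,0,0],[-40,7,0,0,0,0],[-40,7,0,0,0,0],[-40,7,0,0,0,0],[-40,7,0,0,0,0],[-40,7,0,0,0,0],[-40,7,0,0,0,0],[-40,7,0,0,0,0],[-40,7,0,0,0,0]]';python3 -m crank '[[-10,1,30,0,0,0],[0,0,40,0,0,0],[0,0,20,0,0,0],[0,0,0,0,0,0],[0,0,0,0,0,0]]'
python3 - <<'E'
from h import *
o=telemetry.observe();im=get_image("wrist");cv2.imwrite("pics/w9.png",cv2.resize(im[100:340,180:460],None,fx=2.4,fy=2.4))
to(655,-138,116);print(proj(cam("wrist",o),(655,-138,143)))
E
```

```text
clock: 21.08
tool_pos: [651.9, -129.8, 311.3]
ee_rot: [-0.001, 0.596, 0.803, -0.0]
contact_force: [1.3, 0.7, 0.4]
gripper_width: 85.2
finger_force: 0.0
clock: 21.5
tool_pos: [654.1, -136.8, 220.1]
ee_rot: [-0.002, 0.595, 0.803, -0.001]
contact_force: [-0.9, -0.6, 1.0]
gripper_width: 84.4
finger_force: 0.0
yaw 106.96 rz 0.0 t [ -0.7  -0.9 106.6] rows 3 tilt [-0.0003  0.0001]
[321.4824736  210.05232614]
```

View pics/w9.png

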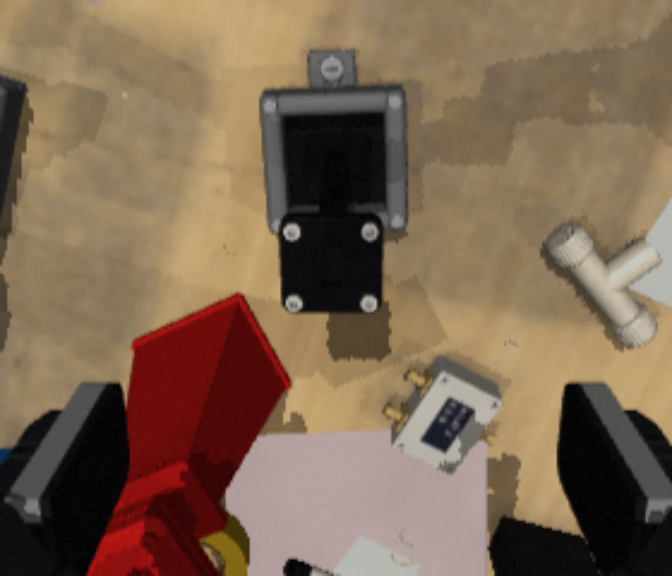

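Slim upright in small cradle, screws centred at full-image (318,211) as predicted. Descend and grip.

```bash
python3 -m crank '[[0,-1,20,0,0,0],[0,0,35,0,0,0],[0,0,30,0,0,0],[0,0,15,0,0,0],[0,0,5,0,0,0],[0,0,0,0,0,0]]';python3 -m crank '[[0,0,0,0,0,0],[0,0,0,0,0,0],[0,0,0,0,0,0],[0,0,0,0,0,0],[0,0,0,0,0,0],[0,0,0,0,0,0],[0,0,0,0,0,0],[0,0,0,0,0,0]]' 20;python3 -m crank '[[0,0,-5,0,0,0],[0,0,-10,0,0,0],[0,0,-25,0,0,0],[0,0,-30,0,0,0],[0,0,-20,0,0,0],[0,0,0,0,0,0.09],[0,0,0,0,0,0.09],[0,0,0,0,0,0]]'
python3 -c "
from h import *
to(660,117.5,205)"
```

```text
clock: 22.05
tool_pos: [655.1, -137.2, 118.1]
ee_rot: [0.0, 0.595, 0.804, 0.0]
contact_force: [-1.0, -0.6, 0.4]
gripper_width: 84.9
finger_force: 0.0
clock: 22.72
tool_pos: [655.7, -137.8, 119.1]
ee_rot: [0.001, 0.595, 0.804, 0.0]
contact_force: [-0.9, 0.7, 4.8]
gripper_width: 30.4
finger_force: 59.1
clock: 23.38
tool_pos: [654.7, -137.4, 208.1]
ee_rot: [0.0, 0.665, 0.747, 0.0]
contact_force: [-0.1, 0.2, -1.5]
gripper_width: 31.0
finger_force: 59.6
yaw 96.62 rz 0.0 t [252.6  34.7   3.1] rows 7 tilt [ 0.0005 -0.0001]
```

```bash
python3 -m crank '[[20,2.8,0,0,0,0],[40,5.5,0,0,0,0],[40,5.5,0,0,0,0],[40,5.5,0,0,0,0],[40,5.5,0,0,0,0],[40,5.5,0,0,0,0],[20,2.7,0,0,0,0],[13,1.5,0,0,0,0],[0,0,0,0,0,0],[0,0,0,0,0,0]]'
python3 -c "
from h import *
to(659.5,118,205)"
```

```text
clock: 24.22
tool_pos: [659.0, 117.6, 206.9]
ee_rot: [0.0, 0.664, 0.748, -0.001]
contact_force: [-0.0, -0.3, -1.0]
gripper_width: 30.5
finger_force: 59.6
yaw 96.8 rz 0.0 t [0.3 0.5 1.9] rows 1 tilt [-0.001  -0.0011]
```

```bash
python3 -m crank '[[0,0,20,0,0,0],[0,0,30,0,0,0],[0,0,12,0,0,0],[0,0,6,0,0,0],[0,0,4,0,0,0],[0,0,0,0,0,0]]'; python3 -m crank '[[0,0,1,0,0,0],[0,0,1,0,0,0],[0,0,0,0,0,0]]';python3 -m crank '[[0,0,1,0,0,0],[0,0,1,0,0,0],[0,0,0,0,0,0]]'
```

```text
clock: 24.72
tool_pos: [659.3, 116.9, 135.0]
ee_rot: [-0.0, 0.665, 0.747, -0.0]
contact_force: [0.0, 0.3, -1.5]
gripper_width: 30.7
finger_force: 59.7
clock: 24.97
tool_pos: [660.2, 117.9, 134.6]
ee_rot: [0.001, 0.665, 0.747, 0.001]
contact_force: [0.8, 1.1, -1.9]
gripper_width: 30.5
finger_force: 59.8
clock: 25.22
tool_pos: [660.3, 118.1, 133.1]
ee_rot: [0.001, 0.664, 0.747, 0.001]
contact_force: [-1.7, 0.8, 4.0]
gripper_width: 30.5
finger_force: 60.2
```

```bash
python3 -m crank '[[0,0,0,0,0,0],[0,0,0,0,0,0],[0,0,0,0,0,0],[0,0,0,0,0,0],[0,0,0,0,0,0],[0,0,0,0,0,0],[0,0,0,0,0,0]]' 85; python3 -m crank '[[0,0,-20,0,0,0],[0,0,-40,0,0,0],[0,0,-40,0,0,0],[0,0,-40,0,0,0],[-10,0,-35,0,0,0],[-15,0,-20,0,0,0],[0,0,0,0,0,0],[0,0,0,0,0,0]]'
python3 - <<'E'
from h import *
o=telemetry.observe();im=get_image("wrist");C=cam("wrist",o);np.save("im10.npy",im)
g=cv2.cvtColor(im,6)
t=proj(C,(659.5,118,157));print(o["tool_pos"].round(),"pred slim",t.round(),"pred tray",proj(C,(659.5,118,24)).round())
# dark absorber outline
m=(g<70).astype(np.uint8);n,l,s,c=cv2.connectedComponentsWithStats(m)
for i in range(1,n):
    if s[i,4]>2500:
        r=cv2.minAreaRect(np.argwhere(l==i)[:,::-1].astype(np.float32));print("dark",s[i],np.round(r[0]),np.round(r[1]),round(r[2]))
m=(g>100).astype(np.uint8);n,l,s,c=cv2.connectedComponentsWithStats(m)
for i in range(1,n):
    if 2<s[i,4]<60 and np.hypot(*(c[i]-t))<60: print("screw",c[i].round(1),s[i,4],back(C,c[i],156).round(1))
E
```

```text
clock: 25.8
tool_pos: [659.3, 117.9, 131.2]
ee_rot: [-0.0, 0.665, 0.747, -0.0]
contact_force: [0.2, 0.4, 0.4]
gripper_width: 85.2
finger_force: 0.0
clock: 26.47
tool_pos: [663.3, 92.6, 328.4]
ee_rot: [0.001, 0.665, 0.747, 0.001]
contact_force: [0.5, -0.4, -0.2]
gripper_width: 84.9
finger_force: 0.0
[663.  93. 328.] pred slim [319. 151.] pred tray [320. 134.]
dark [  57    0  178   95 9612] [146.  47.] [ 94. 177.] 90
dark [    0     0   640   400 83215] [320. 200.] [399. 639.] 90
dark [    0    58    97   205 12392] [ 48. 160.] [204.  96.] 90
dark [  263    73   115   114 11966] [318. 130.] [114. 111.] 2
screw [304.5 139.9] 23 [643.9 126.9 156. ]
screw [328.5 139.8] 24 [667.4 129.8 156. ]
screw [305.  163.4] 24 [646.8 103.5 156. ]
screw [328.3 163.6] 21 [670.1 106.  156. ]
screw [313.  185.9] 58 [657.3  80.9 156. ]
```

```bash
python3 -c "
from rig import ticket
print(ticket.finish_job())"
```

```text
the job is handed in; nothing more can be done
None
```

The job is handed in at about 26 s of the 120 s, with no verdict returned: the large horn stands in the large cradle, the medium horn in the medium cradle, and the slim waveguide on the tray's flat patch, 1–6 mm off its middle. I looked at the waveguide again after release, but judged the two horns only by contact force and height at set-down.

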